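# Reassemble the mahjong table's centre hub and hold the collar on the spindle flat

### The arm

A 6-joint arm with a two-finger parallel gripper is mounted at the origin on the work surface. World frame = base frame: x ahead of the robot, y to its left, z up, the work surface at z = 0. Lengths are in m, angles in rad, forces in N, time in s.
With the tool pointing down it reaches from about 0.275 to 0.75 m from the base axis. Payload 10.2 kg.
Tool frame: the origin (TCP) lies at the very end of the fingers, on their centre line; the grasp point (between the pads) lies 19 mm behind it; z points along the fingers, y is the line along which they close (so a half turn about z gives the same grasp; the last joint's range is limited). The gripper opens to 88 mm and grips with 3 to 60 N. Pads are 18 mm wide; open, the fingers measure 123 mm over their backs; the gripper's body (75 mm by 187 mm) begins 45 mm behind the grasp point.
Start: joints at [-1.532, 0.313, 1.498, -0, 1.331, -0.223], TCP at [0.136, -0.507, 0.239] pointing down, gripper open.
Joint ranges: [-2.94, 2.94], [-0.97, 2.17], [0.19, 2.56], [-1.23, 4.37], [0.02, 3.11], [-2.88, 2.88]. Speed limits (rad/s): [2.39, 2.39, 3.01, 3.14, 3.14, 3.14].

### API

Orientations are given as a unit quaternion [w, x, y, z].
In Python, from plant import robot gives the robot as it stands.
- The arm moves only by the shell command python3 -m handwheel 'ROWS' [OPENING] [FORCE]. ROWS is JSON, a list of rows, each a list of 2 entries, a list of its own where there are three numbers: the shift along the tool's x, y, z in units of 25 mm (1.0 is 25 mm), then the turn, a rotation vector about the tool's x, y, z in units of 6 degrees (1.0 is 6 degrees). A call has 1 to 8 rows; each row shifts and turns the commanded pose from where the row before left it, along the tool's axes as they then stand; what a row does not reach is not made up. A row lasts 1/10 s, in which the tool goes at most 50 mm and 8.59 degrees, less where a joint would pass 70% of its speed; a pose out of reach is approached as far as the arm can. A call is refused whole if a number of a shift passes 1 or a number of a turn 1, either way. A call with a gripper value outside its range is refused whole. OPENING is the opening, from 0 (shut) to 1 (fully open), set as the call begins (- or left out, the last holds). The fingers move at their own pace and stop on an object; FORCE is the grip in N (left out, the last holds). Time passes only in rows, so rows that do not move let the fingers close. It gives the time, the measured TCP pose, the force, the opening and the grip force at its end, in the units of the state.
- robot.observe(): the state, without advancing time (a new reading comes with each control period).
- robot.grab_frame(name): name is "side" or "top" or "wrist"; returns (picture, depth): 480x640x3 uint8, blue, green, red; 480x640 float32, m along the optical axis (not along the pixel's ray), 0 where there is no reading.
- robot.get_calibration(name): a dict with "intrinsics" (3x3 intrinsics, pixels), "rvec" (rotation vector, rad) and "tvec" (3), from world to camera coordinates, as OpenCV has them. Camera axes: x right, y down, z forward; pixel columns grow to the right and rows downward; lengths in m; the calibration is good to about 2 mm. A picture is of the moment at which its call begins: read the wrist's pose just before it. get_calibration takes no time and is no camera call; for the wrist camera it gives the pose at the moment of the call.
- robot.close_job(): hands the job in; it is judged then, once.
The state is a dict: "time": time; "joint_positions": joint angles; "qd": joint speeds; "tau": joint torques, N m; "tool_pos": TCP position; "eef_rot": TCP orientation; "contact_force": force on the tool from outside, world axes, zero at the start; "torque": the same for the moment, N m; "finger_gap": finger opening in m; "grip_force": force on a finger pad.
Only numpy, scipy, OpenCV 4.12 (cv2) and the standard library are available. Lean on these libraries where they do the work, as an engineer would, in place of code of your own. Each camera call takes 0.05 s, during which the arm holds its last target. There are 200 camera calls.

### The job

Put the mahjong table's centre hub back together: first drop the two red dice one by one into the two round pockets, one die in each, then pinch the bare chrome spindle between the fingers across its flat, turn it until the flat faces the white pointer line on the hub, and let go of it there. Then slip the loose chrome collar over the spindle with its brass set screw on the flat side, above the pointer line, all the way down onto the hub, and finish while still gripping the collar and pressing it firmly down on the hub, without letting go, so that the screw could be tightened. Leave the blue wind marker, the tumbler and the glasses where they are.

Things in the scene. Friction and masses are not known exactly. Their poses are not given: they have to be found in the camera images.
- hub: Black centre hub fixed to the table, a plate 110 mm (its x) by 200 mm (its y), top 22 mm above the table. Origin: centre of its underside, on the spindle's axis; z up. A white pointer line (24 mm long) is inlaid in its top on its -x side, running from the spindle towards the -x edge. It stays fixed, turned a little about z from start to start.
- pocket_a (a point): Centre of the mouth of one round dice pocket, at the hub's top face, 68 mm from the spindle axis towards hub +y. The pocket is 34 mm in diameter and 14 mm deep (its floor is 8 mm above the table), so a 20 mm die fits in at any yaw and stands 6 mm proud.
- pocket_b (a point): The same for the other pocket, 68 mm from the spindle axis towards hub -y.
- spindle (a joint): Turn of the spindle in the hub, rad, anticlockwise seen from above: 0 when its flat faces the hub's -x side, that is the white pointer line. It starts turned by 0.5 to 1.4, turns against a light friction of 0.04 N m and stays where it is left.
- spindle_top (a point): Centre of the top end of the spindle, on its axis, 40 mm above the hub's top; turns with it, -x axis pointing out of the flat. The spindle is a bare chrome D-section shaft, 18 mm in diameter, 40 mm tall, one flat all along it 5 mm from the axis: 14 mm thick across the flat, 18 mm otherwise, felt as a narrower grip. The flat is marked dark. Its top 4 mm taper by 2 mm.
- collar: Loose chrome collar, bore upright, a ring 44 mm in diameter, 28 mm high, 0.08 to 0.17 kg. Origin: centre of its underside; z up. The 21 mm bore has a dark flat key on its -x side, 6.8 mm from the axis: it goes down over the spindle only with its -x side on the flat (within about 0.2 rad). Home, its underside lies on the hub's top and the spindle stands 12 mm out of it.
- screw (a point): Outer end of the brass set screw, a stub 8 mm in diameter that sticks 6.5 mm out of the collar's -x side at half its height (14 mm). Grip the collar across its y, clear of the screw.
- die_a_center (a point): Centre of one translucent red die with white pips, a 20 mm cube, 11 g; its sides lie along this point's axes.
- die_b_center (a point): Centre of the other, equal die.
- marker: Blue plastic wind marker disc, 44 mm in diameter, 10 mm high. Origin: centre of its underside. To be left alone.
- tumbler: Frosted glass tumbler standing upright, 72 mm in diameter at the rim, 95 mm high. Origin: centre of its underside. To be left alone.
- glasses: Folded tortoiseshell reading glasses, 132 mm wide (y), 26 mm deep (x), 40 mm high. Origin: under the middle of the frame. To be left alone.
Mind the look-alikes: they are no part of the job. What is meant by the collar is not green, and is the larger of those in its own colour.

How it is judged:
By the outcome, as a careful person would: the job done as asked, in the order asked, and still so for the second after the job is handed in, while the arm keeps its last pose, push and grip.
It also fails if it takes over 72 s, if anything falls off the work surface, if the arm or the gripper's body presses on something with over 40 N, if the wrist force passes 120 N, or if a joint passes its speed limit or range.

## Working session

There is one attempt and no reset: what is moved stays moved. The work goes in short steps, Python scripts to look and compute and a shell command to move; the robot and the scene stay as the last step left them, time stands still between calls to the robot, and variables do not carry over. Pictures are saved under pics/ and viewed, at most 10 in all, crops included, and the job is handed in when it is done.

```bash
mkdir -p pics; ls; cat > h.py <<'E'
import numpy as np, cv2
from plant import robot
from scipy.spatial.transform import Rotation as R
def cal(n):
    c=robot.get_calibration(n); return np.array(c["intrinsics"]),R.from_rotvec(np.ravel(c["rvec"])).as_matrix(),np.ravel(c["tvec"])
def pt(c,u,v,d=None,z=None):
    K,Rm,t=c; r=np.linalg.inv(K)@[u,v,1.]; o=-Rm.T@t; w=Rm.T@r
    if d is None: d=(z-o[2])/w[2]
    return o+w*d
def proj(c,p):
    K,Rm,t=c; q=K@(Rm@np.array(p)+t); return q[:2]/q[2]
E
python3 - <<'E'
from h import *
for n in("top","side"):
    im,d=robot.grab_frame(n); cv2.imwrite(f"pics/{n}0.png",im); np.savez(f"{n}0.npz",im=im,d=d)
    K,Rm,t=cal(n); print(n,K[0,0],-Rm.T@t)
s=robot.observe(); print(s)
E
```

```text
pics
top 500.7023482034229 [ 0.50976745 -0.04508574  1.02719424]
side 459.75167359909506 [ 0.3111881  -0.65988295  0.64297843]
{'time': 0.1, 'joint_positions': array([-1.53245208e+00,  3.13392762e-01,  1.49832605e+00, -9.76964179e-06,
        1.33100793e+00, -2.23383331e-01]), 'qd': array([ 0.00149922, -0.00128081, -0.00366766, -0.00109102,  0.00190687,
       -0.00011605]), 'tau': array([ 2.23929943e-03, -4.02817047e+01, -2.52646279e+01,  6.96071237e-02,
        3.42907885e-02, -6.29974170e-05]), 'tool_pos': array([ 0.13582966, -0.50690622,  0.23823216]), 'eef_rot': array([-5.65058943e-04,  9.91449236e-01,  1.30491726e-01,  4.76638969e-05]), 'contact_force': array([0.23978047, 0.14048177, 0.5743521 ]), 'torque': array([-0.03289343, -0.00691898,  0.03368249]), 'grip_force': 0.0, 'finger_gap': 0.08805421368225705}
```

View pics/top0.png

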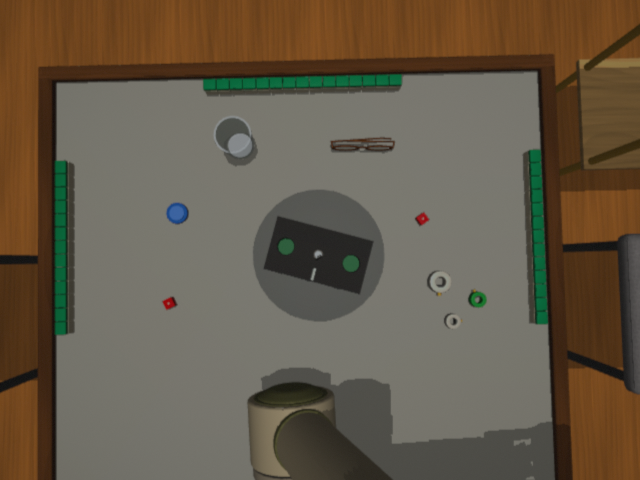

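The top picture shows the hub at (318,255) with its pointer at (313,273), and the dice at (422,219) and (169,303). There are three rings: a large chrome one at (440,282), a green one at (478,299) and a small chrome one at (453,321). The large chrome ring fits: it isn't green and it's the larger of the two chrome ones. I'll confirm this in an enlarged crop.

```bash
python3 - <<'E'
from h import *
im=np.load("top0.npz")["im"]
f=lambda x,y,w,h,s:cv2.resize(im[y:y+h,x:x+w],None,fx=s,fy=s,interpolation=cv2.INTER_CUBIC)
a=f(258,205,120,96,4) ; b=f(410,262,80,72,4)  # hub 480x384, rings 320x288
c=f(410,207,24,24,8); d=f(157,291,24,24,8)
o=np.zeros((600,800,3),np.uint8); o[:384,:480]=a; o[:288,480:]=b; o[390:582,:192]=c; o[390:582,200:392]=d
cv2.imwrite("pics/crop1.png",o)
E
```

```text
(no output)
```

View pics/crop1.png

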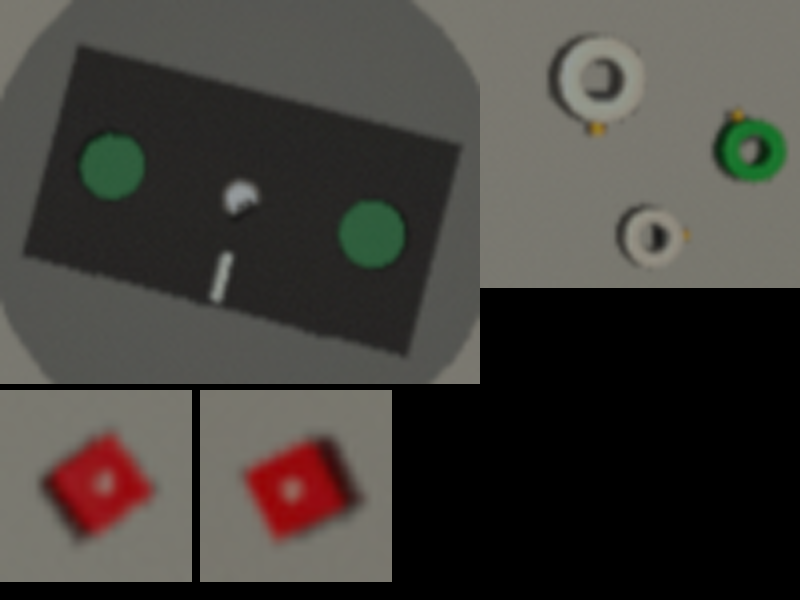

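The crop confirms it: the large chrome ring at crop (602,79) has its brass screw at (597,131). The hub corners, the dice and the spindle's dark flat, at lower right of the spindle, are all clear. Now the positions.

```bash
python3 - <<'E'
from h import *
c=cal("top"); D=np.load("top0.npz")["d"]
def P(u,v,x0,y0,s,ox,oy,z): return pt(c,x0+(u-ox+.5)/s-.5,y0+(v-oy+.5)/s-.5,z=z)
H=lambda u,v,z=.022:P(u,v,258,205,4,0,0,z)
C=lambda u,v,z:P(u,v,410,262,4,480,0,z)
q=np.array([H(*p) for p in[(78,46),(462,145),(408,356),(22,256)]]);print("hub",q.mean(0),[np.linalg.norm(q[i]-q[i-1]) for i in range(4)])
y=q[0]+q[3]-q[1]-q[2]; print("hub yaw",np.arctan2(-y[0],y[1]))
print("pockets",H(112,166,.014),H(372,234,.014)); a=H(228,254);b=H(217,300);print("ptr",a,b,np.linalg.norm(a-b),np.arctan2(*(a-b)[[1,0]]))
print("spindle",H(238,195,.062),"flatmark",H(248,208,.062))
a=C(602,79,.028);b=C(597,131,.014);print("collar",a,b,np.linalg.norm((a-b)[:2]),np.arctan2(*(a-b)[[1,0]]))
for n,ox,x0,y0,k in(("A",0,410,207,[(112,432),(155,490),(97,540),(50,480)]),("B",200,157,291,[(243,475),(320,440),(355,508),(280,542)])):
    p=np.array([P(u,v,x0,y0,8,ox,390,.02) for u,v in k]);m=p.mean(0); e=p[1]-p[0]
    print(n,m,[np.linalg.norm(p[i]-p[i-1]).round(4) for i in range(4)],np.arctan2(e[1],e[0]))
E
```

```text
hub [ 0.51755477 -0.03891563  0.022     ] [np.float64(0.10913253263475506), np.float64(0.19934364661387283), np.float64(0.10900738020685195), np.float64(0.19957705262044684)]
hub yaw -0.2757584478152424
pockets [0.53655087 0.02664243 0.014     ] [ 0.49917476 -0.1039939   0.014     ]
ptr [ 0.49090555 -0.03116553  0.022     ] [ 0.46805061 -0.0251398   0.022     ] 0.023635937512700784 -0.2577848559087936
spindle [ 0.51991018 -0.03717796  0.062     ] flatmark [ 0.51354368 -0.04184941  0.062     ]
collar [ 0.4590466  -0.27997094  0.028     ] [ 0.43231671 -0.27988011  0.014     ] 0.026730037799844692 -0.0033982786936120756
A [ 0.58565996 -0.25062596  0.02      ] [np.float64(0.0198), np.float64(0.0181), np.float64(0.0194), np.float64(0.0191)] -2.5347110998176077
B [0.42729609 0.26247806 0.02      ] [np.float64(0.0192), np.float64(0.0211), np.float64(0.0192), np.float64(0.0206)] -1.1668494072802997
```

```bash
cat > go.py <<'E'
# usage: go.py x y z [tool-y angle rad] -> shift (units, present tool axes) and turn about tool z (units)
import sys; from h import *
s=robot.observe(); q=s["eef_rot"]; Rm=R.from_quat([*q[1:],q[0]]).as_matrix()
a=list(map(float,sys.argv[1:])); d=np.array(a[:3])-s["tool_pos"]
ya=np.arctan2(Rm[1,1],Rm[0,1])
print("t",round(s["time"],2),"pos",s["tool_pos"].round(4),"yang",round(ya,3),"tilt",Rm[2].round(4),"shift",(Rm.T@d/.025).round(2), "gap",round(s["finger_gap"],4),"F",s["contact_force"].round(1))
if len(a)>3:
    t=-(a[3]-ya); t=(t+np.pi/2)%np.pi-np.pi/2; print("turn z units",round(np.degrees(t)/6,2),"q6",round(s["joint_positions"][5],2))
E
python3 go.py 0.586 -0.251 0.12 -0.964
r='[[1,-0.262,0.2],[0,0,0]]'
python3 -m handwheel '[[[1,-0.26,0.2],[0,0,0]],[[1,-0.26,0.2],[0,0,0]],[[1,-0.26,0.2],[0,0,0]],[[1,-0.26,0.2],[0,0,0]],[[1,-0.26,0.2],[0,0,0]],[[1,-0.26,0.2],[0,0,0]],[[1,-0.26,0.2],[0,0,0]],[[1,-0.26,0.2],[0,0,0]]]' 0.7
python3 -m handwheel '[[[1,-0.26,0.2],[0,0,0]],[[1,-0.26,0.2],[0,0,0]],[[1,-0.26,0.2],[0,0,0]],[[1,-0.26,0.2],[0,0,0]],[[1,-0.26,0.2],[0,0,0]],[[1,-0.26,0.2],[0,0,0]],[[1,-0.26,0.2],[0,0,0]],[[1,-0.26,0.2],[0,0,0]]]'
python3 -m handwheel '[[[1,-0.26,0.2],[0,0,0]],[[1,-0.26,0.2],[0,0,0]],[[1,-0.26,0.2],[0,0,-1]],[[0,0,0],[0,0,-1]],[[0,0,0],[0,0,-1]],[[0,0,0],[0,0,-0.3]]]'
python3 go.py 0.586 -0.251 0.12 -0.964
python3 - <<'E'
from h import *
c=cal("wrist"); im,d=robot.grab_frame("wrist"); cv2.imwrite("pics/w1.png",im); print(proj(c,[.586,-.251,.02]))
E
```

```text
t 0.1 pos [ 0.1358 -0.5069  0.2382] yang -1.309 tilt [ 2.0e-04 -1.1e-03 -1.0e+00] shift [20.04 -5.22  4.74] gap 0.0881 F [0.2 0.1 0.6]
turn z units -3.3 q6 -0.22
time: 0.9
tool_pos: [0.3164, -0.4044, 0.1983]
eef_rot: [-0.0, 0.991, 0.131, -0.0]
contact_force: [-0.0, -0.4, -0.5]
finger_gap: 0.0618
grip_force: 0.0
time: 1.7
tool_pos: [0.4961, -0.3024, 0.1582]
eef_rot: [-0.0, 0.991, 0.131, -0.0]
contact_force: [0.3, -0.3, 0.1]
finger_gap: 0.0619
grip_force: 0.0
time: 2.3
tool_pos: [0.5627, -0.2646, 0.1432]
eef_rot: [-0.0, 0.954, 0.301, -0.0]
contact_force: [0.2, 0.2, 0.0]
finger_gap: 0.0614
grip_force: 0.0
t 2.3 pos [ 0.5627 -0.2646  0.1432] yang -0.96 tilt [-4.e-04 -1.e-03 -1.e+00] shift [1.07 0.09 0.93] gap 0.0614 F [0.2 0.2 0. ]
turn z units 0.04 q6 0.33
[318.61324458 190.44311098]
```

View pics/w1.png

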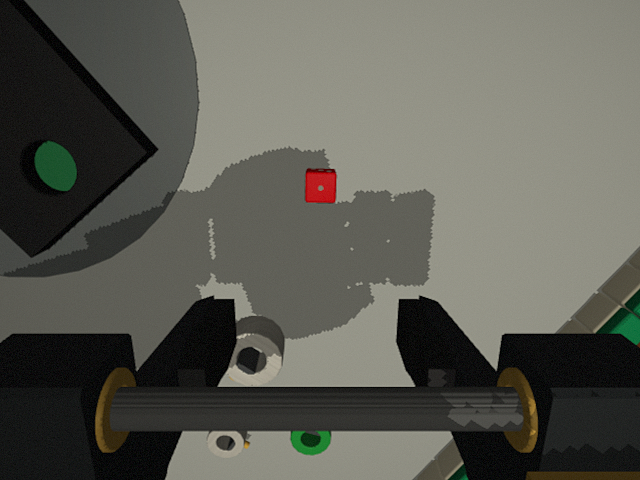

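The wrist view has the die's top face at (320,187), square to the fingers and within about 2 mm of the prediction of (319,190). I'm going down to grip it.

```bash

python3 -m handwheel '[[[0.55,0.04,0.5],[0,0,0]],[[0.55,0.05,1],[0,0,0]],[[0,0,1],[0,0,0]],[[0,0,1],[0,0,0]],[[0,0,1],[0,0,0]],[[0,0,0.8],[0,0,0]],[[0,0,0],[0,0,0]],[[0,0,0],[0,0,0]]]' | head -2
python3 -m handwheel '[[[0,0,0],[0,0,0]],[[0,0,0],[0,0,0]],[[0,0,0],[0,0,0]],[[0,0,0],[0,0,0]]]' 0.1 12
python3 go.py 0.4997 -0.104 0.06
```

```text
time: 3.15
tool_pos: [0.5869, -0.2507, 0.011]
time: 3.55
tool_pos: [0.5867, -0.2511, 0.0117]
eef_rot: [0.0, 0.954, 0.299, 0.0]
contact_force: [-0.5, -0.4, -0.2]
finger_gap: 0.032
grip_force: 0.0
t 3.55 pos [ 0.5867 -0.2511  0.0117] yang -0.964 tilt [ 2.e-04  6.e-04 -1.e+00] shift [ 0.5  -6.82 -1.94] gap 0.032 F [-0.5 -0.4 -0.2]
```

```bash

python3 -m handwheel '[[[0,0,0],[0,0,0]],[[0,0,0],[0,0,0]],[[0,0,0],[0,0,0]]]' | tail -3
python3 -m handwheel '[[[0,0,-1],[0,0,0]],[[0,0,-1],[0,0,0]],[[0.08,-0.97,-0.5],[0,0,0]],[[0.08,-0.97,0],[0,0,0]],[[0.08,-0.97,0],[0,0,0]]]'
python3 - <<'E'
from h import *
c=cal("wrist"); im,d=robot.grab_frame("wrist"); cv2.imwrite("pics/w2.png",im); print(proj(c,[.4997,-.104,.022]),proj(c,[.5178,-.0385,.062])); np.save("w2cal.npy",np.array([*c[0].ravel(),*c[1].ravel(),*c[2]]))
E
python3 go.py 0.4997 -0.104 0.06
```

```text
contact_force: [-0.6, 0.4, 2.0]
finger_gap: 0.0196
grip_force: 12.0
time: 4.35
tool_pos: [0.5496, -0.1872, 0.0741]
eef_rot: [0.0, 0.954, 0.299, 0.0]
contact_force: [0.3, -0.2, -0.6]
finger_gap: 0.0201
grip_force: 12.0
[119.51201395 257.82777812] [-65.1197252  161.26161831]
t 4.4 pos [ 0.548  -0.1842  0.0737] yang -0.962 tilt [-6.0e-04 -2.5e-03 -1.0e+00] shift [ 0.25 -3.73  0.56] gap 0.02 F [ 0.6  1.4 -0.4]
```

View pics/w2.png

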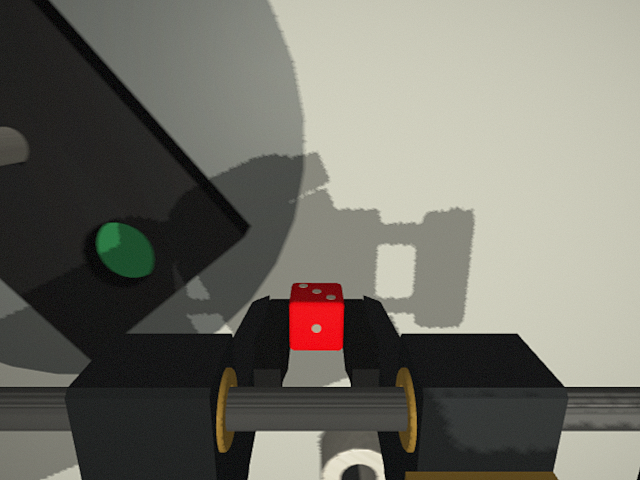

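The die is held centred at (317,315). The pocket mouth is at about (120,253) against a prediction of (119.5,258), which is within 2 mm. I'm placing the die now.

```bash

python3 -m handwheel '[[[0.07,-0.93,0],[0,0,0]],[[0.07,-0.93,0],[0,0,0]],[[0.07,-0.93,0],[0,0,0]],[[0.06,-0.94,0.5],[0,0,0]],[[0,0,0.7],[0,0,0]],[[0,0,0.4],[0,0,0]],[[0,0,0],[0,0,0]]]' 
python3 go.py 0.5001 -0.1037 0.025
```

```text
time: 5.1
tool_pos: [0.502, -0.1075, 0.0327]
eef_rot: [-0.001, 0.954, 0.299, -0.001]
contact_force: [-0.5, 0.7, -0.2]
finger_gap: 0.0202
grip_force: 12.0
t 5.1 pos [ 0.502  -0.1075  0.0327] yang -0.964 tilt [-0.001  -0.0017 -1.    ] shift [ 0.03 -0.17  0.31] gap 0.0202 F [-0.5  0.7 -0.2]
```

```bash

python3 -m handwheel '[[[0.03,-0.17,0],[0,0,0]],[[0,0,0.2],[0,0,0]],[[0,0,0.1],[0,0,0]],[[0,0,0],[0,0,0]]]' 
python3 go.py 0.5001 -0.1037 0.025
python3 -m handwheel '[[[0,0,0],[0,0,0]],[[0,0,0],[0,0,0]],[[0,0,0],[0,0,0]]]' 0.42
python3 -m handwheel '[[[0,0,-1],[0,0,0]],[[0,0,-1],[0,0,0]],[[0,0,-1],[0,0,0]],[[0,0,-1],[0,0,0]]]' 0.7
python3 - <<'E'
from h import *
im,d=robot.grab_frame("wrist"); cv2.imwrite("pics/w3.png",im)
E
python3 go.py 0.4273 0.2625 0.11 -1.1668
```

```text
time: 5.5
tool_pos: [0.5004, -0.1036, 0.026]
eef_rot: [-0.0, 0.954, 0.299, -0.0]
contact_force: [-0.5, -0.7, -0.1]
finger_gap: 0.0197
grip_force: 12.0
t 5.5 pos [ 0.5004 -0.1036  0.026 ] yang -0.964 tilt [-1.e-04 -3.e-04 -1.e+00] shift [-0.01 -0.    0.04] gap 0.0197 F [-0.5 -0.7 -0.1]
time: 5.8
tool_pos: [0.5006, -0.1036, 0.0264]
eef_rot: [0.0, 0.954, 0.299, 0.0]
contact_force: [0.6, 0.5, 0.0]
finger_gap: 0.0369
grip_force: 0.0
time: 6.2
tool_pos: [0.5004, -0.1035, 0.1274]
eef_rot: [0.0, 0.954, 0.299, 0.0]
contact_force: [0.1, -0.5, 0.0]
finger_gap: 0.0614
grip_force: 0.0
t 6.25 pos [ 0.5021 -0.1042  0.1312] yang -0.963 tilt [ 0.0033  0.0055 -1.    ] shift [  5.91 -13.75   0.79] gap 0.062 F [ 1.6 -0.2  4.3]
turn z units 1.94 q6 0.53
```

View pics/w3.png

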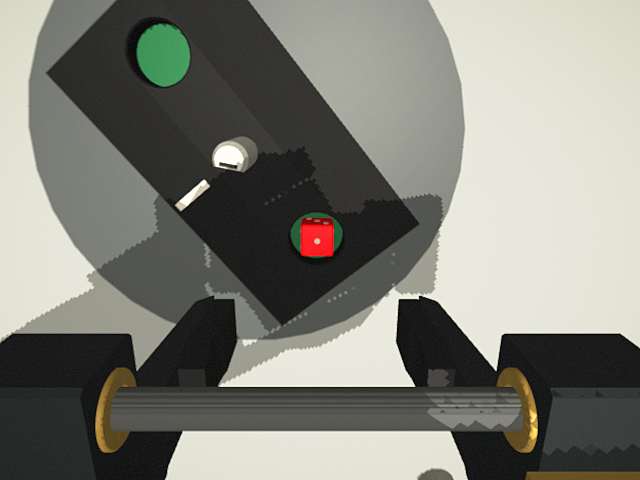

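Die A is in its pocket at (317,238). The spindle's dark flat faces image-down at (228,165). Going to die B.

```bash

python3 -m handwheel '[[[0.42,-0.98,0],[0,0,0]],[[0.42,-0.98,0],[0,0,0]],[[0.42,-0.98,0],[0,0,0]],[[0.42,-0.98,0],[0,0,0]],[[0.42,-0.98,0],[0,0,0]],[[0.42,-0.98,0],[0,0,0]],[[0.42,-0.98,0],[0,0,0]],[[0.42,-0.98,0],[0,0,0]]]' |head -2
python3 -m handwheel '[[[0.42,-0.98,0],[0,0,0]],[[0.42,-0.98,0],[0,0,0]],[[0.42,-0.98,0],[0,0,0]],[[0.42,-0.98,0],[0,0,0]],[[0.42,-0.98,0],[0,0,0]],[[0.42,-0.98,0],[0,0,0]],[[0,0,0],[0,0,1]],[[0,0,0],[0,0,0.94]]]' |head -2
python3 go.py 0.4273 0.2625 0.11 -1.1668
python3 - <<'E'
from h import *
im=cv2.imread("pics/w3.png"); cv2.imwrite("pics/sp.png",cv2.resize(im[135:215,165:265],None,fx=6,fy=6,interpolation=cv2.INTER_CUBIC))
c=cal("wrist"); im,d=robot.grab_frame("wrist"); 
m=cv2.inRange(im,(0,0,120),(70,70,255)); n,l,st,ce=cv2.connectedComponentsWithStats(m); i=1+st[1:,4].argmax(); print(st[i],ce[i]); print(cv2.minAreaRect(np.argwhere(l==i)[:,::-1].astype(np.float32)),proj(c,[.4273,.2625,.02]),pt(c,*ce[i],z=.018))
E
```

```text
time: 7.05
tool_pos: [0.4572, 0.1064, 0.1261]
time: 7.85
tool_pos: [0.4251, 0.2627, 0.126]
t 7.85 pos [0.4251 0.2627 0.126 ] yang -1.169 tilt [-1.e-04 -0.e+00 -1.e+00] shift [0.08 0.04 0.64] gap 0.0617 F [-0.8 -0.2 -0.8]
turn z units -0.02 q6 1.49
[299 216  32  31 916] [314.86244541 231.25218341]
((314.5, 231.0), (30.0, 31.0), 90.0) [316.57196599 235.62215526] [0.42895285 0.26435619 0.018     ]
```

View pics/sp.png

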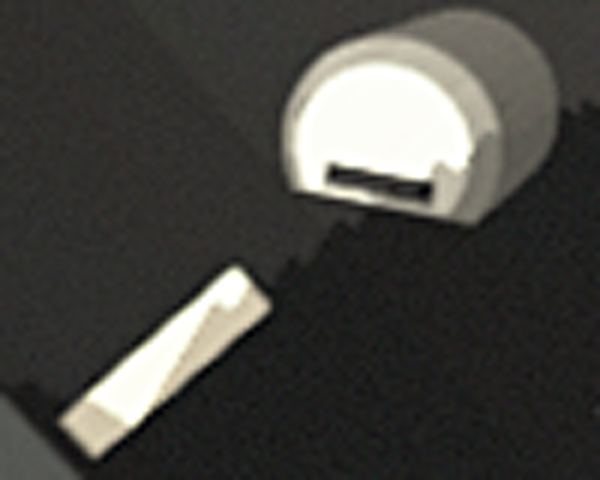

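Refined: the flat is about 38° (0.67 rad) anticlockwise of the pointer. In the crop the flat's edge runs from (295,190) to (475,222) and the pointer from (252,285) to (78,440). Gripping die B.

```bash

python3 -m handwheel '[[[0.11,0.04,1],[0,0,0]],[[0,0,1],[0,0,0]],[[0,0,1],[0,0,0]],[[0,0,1],[0,0,0]],[[0,0,0.6],[0,0,0]],[[0,0,0],[0,0,0]],[[0,0,0],[0,0,0]]]' |head -2
python3 -m handwheel '[[[0,0,0],[0,0,0]],[[0,0,0],[0,0,0]],[[0,0,0],[0,0,0]],[[0,0,0],[0,0,0]],[[0,0,0],[0,0,0]],[[0,0,0],[0,0,0]],[[0,0,0],[0,0,0]]]' 0.1 12
python3 -m handwheel '[[[0,0,-1],[0,0,0]],[[0,0,-1],[0,0,0]],[[0,0,-0.5],[0,0,0]]]' | tail -2
python3 go.py .5359 .027 .025
```

```text
time: 8.6
tool_pos: [0.4286, 0.2622, 0.0116]
time: 9.3
tool_pos: [0.4284, 0.2622, 0.0113]
eef_rot: [-0.0, 0.98, 0.201, 0.0]
contact_force: [-0.4, -0.4, 1.7]
finger_gap: 0.0198
grip_force: 12.0
finger_gap: 0.0194
grip_force: 12.0
t 9.6 pos [0.429  0.2624 0.0754] yang -1.167 tilt [ 2.3e-03  2.0e-04 -1.0e+00] shift [ 0.22 10.34  2.02] gap 0.0194 F [ 0.4 -0.3  0.5]
```

```bash

python3 -m handwheel '[[[0.03,0.94,0],[0,0,0]],[[0.02,0.94,0],[0,0,0]],[[0.02,0.94,0],[0,0,0]],[[0.02,0.94,0],[0,0,0]],[[0.02,0.94,0],[0,0,0]],[[0.02,0.94,0],[0,0,0]],[[0.02,0.94,0],[0,0,0]],[[0.02,0.94,0],[0,0,0]]]' |head -2
python3 -m handwheel '[[[0.02,0.94,0],[0,0,0]],[[0.02,0.94,0.3],[0,0,0]],[[0.02,0.94,0.7],[0,0,0]],[[0,0,0.5],[0,0,0]],[[0,0,0],[0,0,0]],[[0,0,0],[0,0,0]]]' |head -2
python3 go.py .5359 .027 .025
```

```text
time: 10.4
tool_pos: [0.5063, 0.0901, 0.0733]
time: 11.0
tool_pos: [0.5349, 0.0277, 0.0362]
t 11.0 pos [0.5349 0.0277 0.0362] yang -1.166 tilt [-7.e-04 -6.e-04 -1.e+00] shift [0.03 0.04 0.45] gap 0.0197 F [-0.6  0.7 -0.7]
```

```bash

python3 -m handwheel '[[[0.04,0.04,0],[0,0,0]],[[0,0,0.25],[0,0,0]],[[0,0,0.15],[0,0,0]],[[0,0,0],[0,0,0]]]' |sed -n 2,4p
python3 -m handwheel '[[[0,0,0],[0,0,0]],[[0,0,0],[0,0,0]],[[0,0,0],[0,0,0]]]' 0.42
python3 -m handwheel '[[[0,0,-1],[0,0,0]],[[0,0,-1],[0,0,0]],[[0,0,-1],[0,0,0]],[[0,0,-0.5],[0,0,0]],[[0,0,0],[0,0,0]]]' 0.42 |head -2
python3 go.py .5178 -.0385 .12 0.40
```

```text
tool_pos: [0.5363, 0.0265, 0.0257]
eef_rot: [-0.0, 0.98, 0.201, -0.0]
contact_force: [-1.2, 0.6, -0.9]
time: 11.7
tool_pos: [0.5367, 0.0262, 0.0264]
eef_rot: [0.0, 0.98, 0.201, 0.0]
contact_force: [0.7, -1.3, 0.1]
finger_gap: 0.0372
grip_force: 0.0
time: 12.2
tool_pos: [0.5373, 0.0262, 0.115]
t 12.2 pos [0.5373 0.0262 0.115 ] yang -1.167 tilt [ 0.0025  0.0016 -1.    ] shift [-1.74  2.07 -0.2 ] gap 0.0369 F [-0.2 -0.9  0.4]
turn z units -14.96 q6 1.0
```

```bash

python3 -m handwheel '[[[-0.58,0.69,-0.2],[0,0,0]],[[-0.58,0.69,-0.3],[0,0,0]],[[-0.58,0.69,-0.3],[0,0,0]],[[0,0,0],[0,0,-1]],[[0,0,0],[0,0,-1]],[[0,0,0],[0,0,-1]],[[0,0,0],[0,0,-1]],[[0,0,0],[0,0,-1]]]' |head -2
python3 -m handwheel '[[[0,0,0],[0,0,-1]],[[0,0,0],[0,0,-1]],[[0,0,0],[0,0,-1]],[[0,0,0],[0,0,-1]],[[0,0,0],[0,0,-1]],[[0,0,0],[0,0,-1]],[[0,0,0],[0,0,-1]],[[0,0,0],[0,0,-1]]]' |head -2
python3 -m handwheel '[[[0,0,0],[0,0,-1]],[[0,0,0],[0,0,-1]],[[0,0,0],[0,0,0]],[[0,0,0],[0,0,0]]]' |head -2
python3 go.py .5178 -.0385 .042 0.40
python3 - <<'E'
from h import *
c=cal("wrist"); im,d=robot.grab_frame("wrist"); p=proj(c,[.5178,-.0385,.062]);print(p, d[int(p[1])-3:int(p[1])+4:3,int(p[0])], proj(c,[.5178,-.0385,.022]))
o=np.zeros((600,800,3),np.uint8); o[:480,:640]=im; x,y=map(int,p); cv2.imwrite("pics/w4.png",im)
k=im[y-40:y+40,x-40:x+40]; cv2.imwrite("pics/w4c.png",np.hstack([cv2.resize(im,(640,480)),np.vstack([np.zeros((320,160,3),np.uint8),cv2.resize(k,(160,160),interpolation=cv2.INTER_CUBIC)])])); np.save("w4.npy",np.array([*c[0].ravel(),*c[1].ravel(),*c[2]]))
E
```

```text
time: 13.0
tool_pos: [0.5165, -0.0383, 0.1322]
time: 13.8
tool_pos: [0.5165, -0.0383, 0.1322]
time: 14.2
tool_pos: [0.5167, -0.0384, 0.1329]
t 14.2 pos [ 0.5167 -0.0384  0.1329] yang 0.401 tilt [ 9.e-04 -1.e-03 -1.e+00] shift [-0.03  0.04  3.63] gap 0.0369 F [-0.1 -0.4 -0.2]
turn z units 0.01 q6 -0.7
[317.82525385 257.03838826] [0.2296048  0.22961597 0.22955817] [317.6542385  235.96354672]
```

View pics/w4.png

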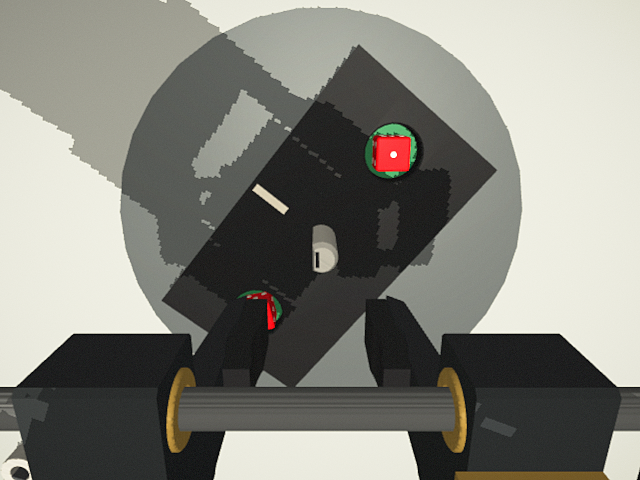

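Both dice sit in their pockets, at (393,155) and (262,310). The spindle top is at (322,258) with its flat facing left, square to the fingers. The spindle lies about 2 mm to tool +y of the estimate. I'm descending with the 2 mm offset a D-section grip needs.

```bash

python3 -m handwheel '[[[-0.03,0.16,0.5],[0,0,0]],[[0,0,0.8],[0,0,0]],[[0,0,0.8],[0,0,0]],[[0,0,0.8],[0,0,0]],[[0,0,0.8],[0,0,0]],[[0,0,0.4],[0,0,0]],[[0,0,0],[0,0,0]],[[0,0,0],[0,0,0]]]' |sed -n 1,4p
python3 -m handwheel '[[[0,0,0],[0,0,0]],[[0,0,0],[0,0,0]],[[0,0,0],[0,0,0]],[[0,0,0],[0,0,0]],[[0,0,0],[0,0,0]],[[0,0,0],[0,0,0]]]' 0.05 10
python3 go.py .5208 -.0375 .03 0.40
python3 -c "
from h import *
s=robot.observe();print(s['torque'],s['contact_force'])"
```

```text
time: 15.05
tool_pos: [0.5213, -0.0376, 0.0315]
eef_rot: [0.0, 0.551, 0.835, 0.0]
contact_force: [-0.9, 0.5, -1.0]
time: 15.65
tool_pos: [0.5215, -0.0375, 0.0317]
eef_rot: [0.001, 0.551, 0.835, 0.0]
contact_force: [2.0, 2.2, 4.8]
finger_gap: 0.0136
grip_force: 10.0
t 15.65 pos [ 0.5215 -0.0375  0.0317] yang 0.404 tilt [-7.0e-04  1.2e-03 -1.0e+00] shift [ 0.01 -0.02  0.07] gap 0.0136 F [2.  2.2 4.8]
turn z units 0.04 q6 -0.7
[ 0.30150231 -0.43662857  0.06827808] [2.03817472 2.16903523 4.75857331]
```

Gap is 14 mm, so the pads are on the flat. Turning to the pointer: −0.674 rad world, or +6.43 units.

```bash

python3 -m handwheel '[[[-0.007,0.01,0],[0,0,0.8]],[[-0.007,0.01,0],[0,0,0.8]],[[-0.007,0,0],[0,0,0.8]],[[-0.007,0,0],[0,0,0.8]],[[-0.007,0,0],[0,0,0.8]],[[-0.007,0,0],[0,0,0.8]],[[-0.007,0,0],[0,0,0.8]],[[-0.007,0,0],[0,0,0.83]]]' - 18
python3 -m handwheel '[[[0,0,0],[0,0,0]],[[0,0,0],[0,0,0]],[[0,0,0],[0,0,0]]]' 
python3 go.py .5208 -.0375 .03 -0.27
python3 -c "
from h import *
s=robot.observe();print(s['torque'],s['contact_force'])"
```

```text
time: 16.45
tool_pos: [0.5214, -0.0388, 0.0316]
eef_rot: [-0.0, 0.797, 0.605, -0.0]
contact_force: [-2.4, 1.6, 7.2]
finger_gap: 0.0134
grip_force: 18.0
time: 16.75
tool_pos: [0.5214, -0.0388, 0.0316]
eef_rot: [-0.0, 0.796, 0.606, -0.0]
contact_force: [-2.7, 2.1, 6.8]
finger_gap: 0.0133
grip_force: 18.0
t 16.75 pos [ 0.5214 -0.0388  0.0316] yang -0.269 tilt [-2.e-04 -6.e-04 -1.e+00] shift [ 0.04 -0.04  0.06] gap 0.0133 F [-2.7  2.1  6.8]
turn z units 0.01 q6 -0.03
[ 0.09022771  0.32530048 -0.02568845] [-2.72720944  2.07006178  6.80218464]
```

```bash

python3 -m handwheel '[[[0,0,0],[0,0,0]],[[0,0,0],[0,0,0]],[[0,0,0],[0,0,0]]]' 0.35 |tail -2
python3 -m handwheel '[[[0,0,-0.5],[0,0,0]],[[0,0,-1],[0,0,0]],[[0,0,-1],[0,0,0]],[[0,0,-1],[0,0,0]],[[0,0,-0.7],[0,0,0]],[[0,0,0],[0,0,0]],[[0,0,0],[0,0,0]]]' 0.7 |head -2
python3 go.py .459 -.28 .13 1.57
python3 - <<'E'
from h import *
c=cal("wrist"); im,d=robot.grab_frame("wrist"); p=proj(c,[.5196,-.0383,.062]);print(p,proj(c,[.5196,-.0383,.022]))
x,y=map(int,p); cv2.imwrite("pics/w5.png",cv2.resize(im[y-75:y+45,x-110:x+50],None,fx=5,fy=5,interpolation=cv2.INTER_CUBIC)); print(x-110,y-75)
np.savez("w5.npz",K=c[0],R=c[1],t=c[2])
E
```

```text
finger_gap: 0.0306
grip_force: 0.0
time: 17.75
tool_pos: [0.5214, -0.0387, 0.1361]
t 17.75 pos [ 0.5214 -0.0387  0.1361] yang -0.269 tilt [-0.e+00  1.e-04 -1.e+00] shift [-9.97  0.16  0.25] gap 0.0614 F [ 0.1  0.2 -0.6]
turn z units 12.44 q6 -0.03
[311.69369404 254.58608907] [312.31482085 234.02714583]
201 179
```

View pics/w5.png

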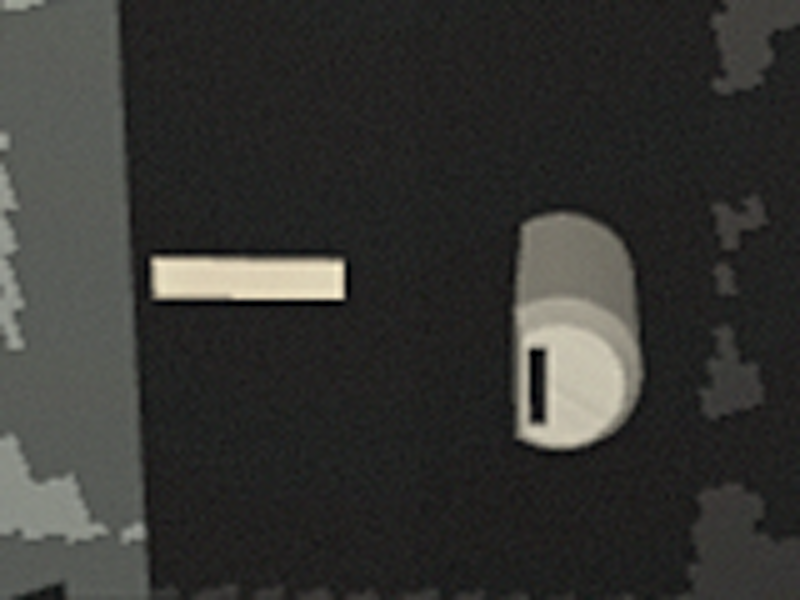

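The flat now faces the pointer: the dark mark is upright at (538,385), and the pointer is level at (150–345, 279). Now the collar.

```bash

python3 -m handwheel '[[[-1,0.02,0],[0,0,1]],[[-1,-0.08,0],[0,0,0]],[[0,0,0],[0,0,0]]]' |head -2
python3 go.py .459 -.28 .14 1.57
```

```text
time: 18.1
tool_pos: [0.5033, -0.0871, 0.1351]
t 18.1 pos [ 0.5033 -0.0871  0.1351] yang -0.376 tilt [-3.0e-04 -2.4e-03 -1.0e+00] shift [-7.83  1.19 -0.2 ] gap 0.0618 F [-0.4 -0.1 -0.5]
turn z units 11.42 q6 -0.02
```

```bash

python3 -m handwheel '[[[-0.98,0.15,-0.1],[0,0,0]],[[-0.98,0.15,-0.1],[0,0,0]],[[-0.98,0.15,0],[0,0,0]],[[-0.98,0.15,0],[0,0,0]],[[-0.98,0.15,0],[0,0,0]],[[-0.98,0.15,0],[0,0,0]],[[-0.98,0.15,0],[0,0,0]],[[-0.98,0.15,0],[0,0,0]]]' |head -2
python3 -m handwheel '[[[0,0,0],[0,0,1]],[[0,0,0],[0,0,1]],[[0,0,0],[0,0,1]],[[0,0,0],[0,0,1]],[[0,0,0],[0,0,1]],[[0,0,0],[0,0,1]],[[0,0,0],[0,0,1]],[[0,0,0],[0,0,1]]]' |head -2
python3 -m handwheel '[[[0,0,0],[0,0,1]],[[0,0,0],[0,0,1]],[[0,0,0],[0,0,1]],[[0,0,0],[0,0,0.42]],[[0,0,0],[0,0,0]],[[0,0,0],[0,0,0]]]' |head -2
python3 go.py .459 -.28 .14 1.57
cat > col.py <<'E'
from h import *
c=cal("wrist"); im,d=robot.grab_frame("wrist"); K,Rm,t=c
v,u=np.mgrid[:480,:640]; r=np.stack([u,v,np.ones_like(u)],-1)@np.linalg.inv(K).T*d[...,None]; W=(r-t)@Rm
near=(np.hypot(W[...,0]-.459,W[...,1]+.28)<.045)&(d>0)
m=near&(W[...,2]>.024)&(W[...,2]<.034); p=W[m][:,:2]
h=cv2.convexHull(p.astype(np.float32)*1000); cc,rad=cv2.minEnclosingCircle(h); print("ring",m.sum(),np.array(cc)/1000,rad,W[m][:,2].mean(),p.min(0),p.max(0))
b=im.astype(int); g=near&(b[...,2]>b[...,0]+40)&(b[...,1]>b[...,0]+20); uv=np.argwhere(g); print("brass",len(uv),uv.mean(0),W[g].mean(0),W[g].min(0))
s=pt(c,*uv.mean(0)[::-1],z=.016); e=np.array(cc)/1000-s[:2]; print("yaw",np.arctan2(e[1],e[0]),np.linalg.norm(e))
cv2.imwrite("pics/w6.png",im)
E
python3 col.py
```

```text
time: 18.9
tool_pos: [0.4607, -0.2791, 0.1404]
time: 19.7
tool_pos: [0.461, -0.2781, 0.1403]
time: 20.3
tool_pos: [0.4609, -0.2784, 0.1407]
t 20.3 pos [ 0.4609 -0.2784  0.1407] yang -1.568 tilt [-6.e-04 -8.e-04 -1.e+00] shift [-0.08  0.06  0.03] gap 0.0619 F [-0.3  0.   0. ]
turn z units 0.03 q6 0.81
ring 2887 [ 0.46097037 -0.28062918] 22.022111892700195 0.028891968291055937 [ 0.43975191 -0.30262186] [ 0.482978   -0.25911258]
brass 564 [435.58333333 431.56028369] [ 0.47648876 -0.29914798  0.20776691] [ 0.43231401 -0.32038232  0.01554244]
yaw 0.4904295042642107 0.18863245262357675
```

```bash
sed -i 's/g=near&/g=near\&(W[...,2]<.03)\&(W[...,2]>.005)\&/' col.py; python3 col.py
```

```text
ring 2872 [ 0.46086478 -0.28070923] 22.22158432006836 0.02891526093356349 [ 0.43965343 -0.30211863] [ 0.48307161 -0.25927306]
brass 52 [269.65384615 317.07692308] [ 0.43424082 -0.27979806  0.01878886] [ 0.43239945 -0.28315571  0.01507025]
yaw -0.03244657742009752 0.02772190633749595
```

View pics/w6.png

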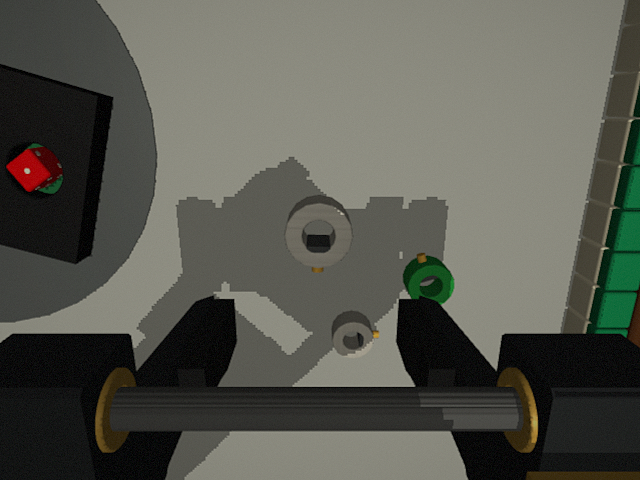

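The collar's top centre is (318,234), with the screw at (317,270) and the dark key at (318,243), both on its −x side. The fitted radius is 22.0 mm, so it's the right ring and it's clear of both look-alikes. Gripping across its y.

```bash

python3 -m handwheel '[[[0,0.08,1],[0,0,0.2]],[[0,0,1],[0,0,0]],[[0,0,1],[0,0,0]],[[0,0,1],[0,0,0]],[[0,0,0.8],[0,0,0]],[[0,0,0.45],[0,0,0]],[[0,0,0],[0,0,0]],[[0,0,0],[0,0,0]]]' |head -2
python3 -m handwheel '[[[0,0,0],[0,0,0]],[[0,0,0],[0,0,0]],[[0,0,0],[0,0,0]],[[0,0,0],[0,0,0]],[[0,0,0],[0,0,0]]]' 0.3 35
python3 go.py .4608 -.2805 .008 -1.59
```

```text
time: 21.2
tool_pos: [0.4611, -0.2812, 0.0106]
time: 21.7
tool_pos: [0.4611, -0.2812, 0.0107]
eef_rot: [0.0, 1.0, -0.01, 0.0]
contact_force: [-1.2, 1.3, 6.5]
finger_gap: 0.0431
grip_force: 35.2
t 21.7 pos [ 0.4611 -0.2812  0.0107] yang -1.591 tilt [ 8.e-04  7.e-04 -1.e+00] shift [-0.01 -0.03  0.11] gap 0.0431 F [-1.2  1.3  6.5]
turn z units -0.01 q6 0.83
```

```bash

python3 -m handwheel '[[[0,0,-0.7],[0,0,0]],[[0,0,-1],[0,0,0]],[[0,0,-1],[0,0,0]],[[0,0,-0.9],[0,0,0]],[[0,0,0],[0,0,0]]]' |tail -3
python3 go.py .5196 -.0383 .1 -1.84
```

```text
contact_force: [0.5, 0.3, -1.5]
finger_gap: 0.0433
grip_force: 35.1
t 22.2 pos [ 0.4617 -0.2818  0.1024] yang -1.591 tilt [ 0.0037  0.0035 -1.    ] shift [ 2.12 -9.79  0.07] gap 0.0433 F [ 0.5  0.3 -1.5]
turn z units 2.38 q6 0.83
```

```bash

python3 -m handwheel '[[[0.21,-0.96,0],[0,0,0]],[[0.21,-0.96,0],[0,0,0]],[[0.21,-0.96,0],[0,0,0]],[[0.21,-0.96,0],[0,0,0]],[[0.21,-0.96,0],[0,0,0]],[[0.21,-0.96,0],[0,0,0]],[[0.21,-0.96,0],[0,0,0]],[[0.21,-0.96,0],[0,0,0]]]' |head -2
python3 -m handwheel '[[[0.21,-0.96,0],[0,0,0]],[[0.21,-0.96,0],[0,0,0]],[[0,0,0],[0,0,0.8]],[[0,0,0],[0,0,0.8]],[[0,0,0],[0,0,0.8]],[[0,0,0],[0,0,0]],[[0,0,0],[0,0,0]]]' |tail -4
python3 go.py .5196 -.0383 .074 -1.84
python3 - <<'E'
from h import *
c=cal("wrist"); im,d=robot.grab_frame("wrist"); s=robot.observe()
K,Rm,t=c; tp=s["tool_pos"]; q=s["eef_rot"]; T=R.from_quat([*q[1:],q[0]]).as_matrix()
v,u=np.mgrid[:480,:640]; r=np.stack([u,v,np.ones_like(u)],-1)@np.linalg.inv(K).T*d[...,None]; L=((r-t)@Rm-tp)@T
near=(np.hypot(L[...,0],L[...,1])<.03)&(d>0)&(abs(L[...,1])<.0215); z=tp[2]-L[...,2]
for zlo,zhi in((tp[2]+.012,tp[2]+.024),):
    m=near&(z>zlo)&(z<zhi); p=L[m]; print(m.sum(),p.min(0),p.max(0),np.median(p[:,2]))
    k=m&(abs(L[...,1])<.004); print("mid strip x",np.percentile(L[k][:,0],[1,99]))
    # circle fit on front outer edge of the top ring (+x side)
    f=[]
    for y in np.arange(-.014,.0141,.002):
        a=m&(abs(L[...,1]-y)<.001)
        if a.sum()>3: xm=np.percentile(L[a][:,0],98); f.append((y,xm,xm-np.sqrt(.022**2-y*y)))
    print(np.round(np.array(f)*1000,1))
E
```

```text
time: 23.0
tool_pos: [0.5061, -0.0886, 0.0985]
eef_rot: [-0.0, 0.991, -0.134, -0.001]
contact_force: [0.0, 0.8, -0.6]
finger_gap: 0.0435
grip_force: 35.1
t 23.7 pos [ 0.5177 -0.042   0.0991] yang -1.84 tilt [-1.4e-03 -1.0e-04 -1.0e+00] shift [ 0.04 -0.16  1.  ] gap 0.0435 F [ 0.   0.8 -0.6]
turn z units 0.0 q6 1.53
9376 [-0.0171478  -0.02149743 -0.02296571] [ 0.0223598   0.02149653 -0.01200499] -0.017962870517115544
mid strip x [-0.01619051  0.0218778 ]
[[-14.   16.4  -0.6]
 [-12.   17.7  -0.8]
 [-10.   19.   -0.6]
 [ -8.   20.3  -0.2]
 [ -6.   20.7  -0.5]
 [ -4.   21.2  -0.4]
 [ -2.   21.5  -0.4]
 [  0.   21.9  -0.1]
 [  2.   21.7  -0.2]
 [  4.   21.4  -0.3]
 [  6.   20.9  -0.2]
 [  8.   20.6   0.1]
 [ 10.   19.7   0.1]
 [ 12.   18.4  -0.1]
 [ 14.   17.1   0.1]]
```

```bash

python3 -m handwheel '[[[0.04,-0.16,0.3],[0,0,0]],[[0,0,0.4],[0,0,0]],[[0,0,0.1],[0,0,0]],[[0,0,0],[0,0,0]],[[0,0,0],[0,0,0]]]' |sed -n 2,4p
python3 go.py .5198 -.0383 .066 -1.84
```

```text
tool_pos: [0.5201, -0.0385, 0.08]
eef_rot: [-0.0, 0.991, -0.135, -0.0]
contact_force: [0.8, -0.7, -1.5]
t 24.25 pos [ 0.5201 -0.0385  0.08  ] yang -1.842 tilt [-1.e-04 -0.e+00 -1.e+00] shift [-0.01 -0.    0.56] gap 0.0434 F [ 0.8 -0.7 -1.5]
turn z units -0.02 q6 1.54
```

```bash

python3 -m handwheel '[[[-0.01,0,0.15],[0,0,0]],[[0,0,0.15],[0,0,0]],[[0,0,0.1],[0,0,0]],[[0,0,0.1],[0,0,0]],[[0,0,0],[0,0,0]]]' |sed -n 2,4p
python3 -m handwheel '[[[0,0,0.08],[0,0,0]],[[0,0,0.08],[0,0,0]],[[0,0,0.08],[0,0,0]],[[0,0,0],[0,0,0]]]' |sed -n 2,4p
python3 go.py .5198 -.0383 .0327 -1.84
```

```text
tool_pos: [0.5197, -0.0383, 0.0671]
eef_rot: [-0.0, 0.991, -0.135, -0.0]
contact_force: [-0.6, 0.0, -1.8]
tool_pos: [0.5197, -0.0383, 0.0612]
eef_rot: [-0.0, 0.991, -0.135, -0.0]
contact_force: [-1.1, 0.2, -1.5]
t 25.15 pos [ 0.5197 -0.0383  0.0612] yang -1.842 tilt [-5.e-04 -0.e+00 -1.e+00] shift [ 0.   -0.    1.14] gap 0.0434 F [-1.1  0.2 -1.5]
turn z units -0.02 q6 1.54
```

The collar's underside is 12 mm below the spindle's top with no force on it, so it's threaded on. Continuing down.

```bash

python3 -m handwheel '[[[0,0,0.25],[0,0,0]],[[0,0,0.25],[0,0,0]],[[0,0,0.25],[0,0,0]],[[0,0,0.2],[0,0,0]],[[0,0,0.1],[0,0,0]],[[0,0,0],[0,0,0]]]' |sed -n 2,4p
python3 -m handwheel '[[[0,0,0.06],[0,0,0]],[[0,0,0.04],[0,0,0]],[[0,0,0],[0,0,0]]]' |sed -n 2,4p
python3 -m handwheel '[[[0,0,0.04],[0,0,0]],[[0,0,0],[0,0,0]]]' |sed -n 2,5p
```

```text
tool_pos: [0.5197, -0.0383, 0.0348]
eef_rot: [-0.0, 0.991, -0.135, -0.0]
contact_force: [0.3, -0.4, -2.3]
tool_pos: [0.5199, -0.0384, 0.0328]
eef_rot: [0.0, 0.991, -0.135, 0.0]
contact_force: [0.4, 0.0, -1.6]
tool_pos: [0.52, -0.0384, 0.0327]
eef_rot: [0.0, 0.991, -0.135, 0.0]
contact_force: [-3.7, 0.9, 9.3]
finger_gap: 0.0432
```

```bash

python3 -m handwheel '[[[0,0,0],[0,0,0]],[[0,0,0.04],[0,0,0]],[[0,0,0],[0,0,0]],[[0,0,0],[0,0,0]]]' - 55 |sed -n 2,6p
python3 -m handwheel '[[[0,0,0.03],[0,0,0]],[[0,0,0],[0,0,0]],[[0,0,0],[0,0,0]]]' |sed -n 2,6p
```

```text
tool_pos: [0.52, -0.0385, 0.0326]
eef_rot: [0.0, 0.991, -0.135, 0.0]
contact_force: [-9.2, 1.9, 20.3]
finger_gap: 0.0429
grip_force: 55.4
tool_pos: [0.5201, -0.0384, 0.0326]
eef_rot: [0.0, 0.991, -0.135, 0.0]
contact_force: [-11.6, 2.1, 28.5]
finger_gap: 0.0429
grip_force: 55.6
```

```bash

python3 -m handwheel '[[[-0.03,0,0],[0,0,0]],[[0,0,0],[0,0,0]],[[0,0,0],[0,0,0]],[[0,0,0],[0,0,0]]]' |sed -n 1,6p
python3 - <<'E'
from h import *
im,d=robot.grab_frame("side"); p=proj(cal("side"),[.52,-.038,.03]); x,y=map(int,p); print(p)
im2,_=robot.grab_frame("top"); 
a=cv2.resize(im[max(0,y-70):y+50,x-80:x+80],(640,480),interpolation=cv2.INTER_CUBIC); cv2.imwrite("pics/fin.png",a)
E
```

```text
time: 27.35
tool_pos: [0.52, -0.0384, 0.0326]
eef_rot: [0.0, 0.991, -0.135, 0.001]
contact_force: [-9.0, 1.7, 24.3]
finger_gap: 0.0429
grip_force: 55.5
[288.82512494 264.15585239]
```

View pics/fin.png

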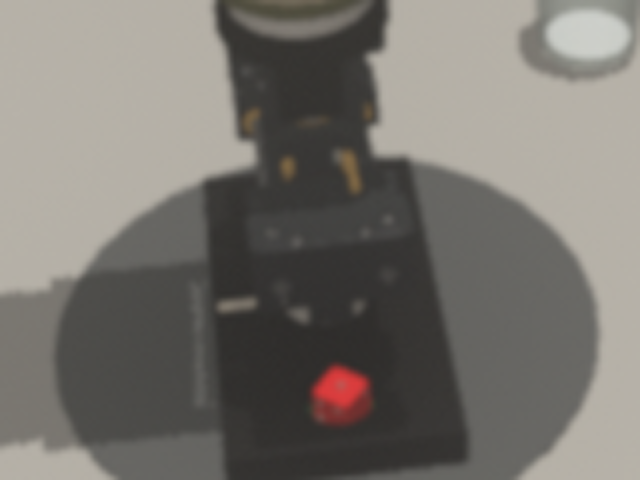

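The side view shows the collar down on the hub between the fingers at (325,300), in line with the pointer at (237,304). The near die is in its pocket at (341,395). Measured push is 24 N down, with the grip at 55 N. Handing in.

```bash
python3 -c "
from plant import robot
print(robot.observe()['contact_force'], robot.close_job())"
```

```text
the job is handed in; nothing more can be done
[-9.0545807   1.59237869 25.42370211] None
```

I handed the job in at about 27 s of the 72 s allowed: both dice are in their pockets, the spindle's flat faces the pointer, and the collar is down on the hub with its set screw lined up above the pointer line, still gripped at 55 N and pressed down with about 25 N (the judge's result was not shown).

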